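# Make up two blood-sampling kits

## Task

Make up the two kits from the stock on the bench. In the three-bay tray put the slide box in the bay next to the pull tab, the wide screw-lid jar in the middle bay and one dropper bottle in the bay at the other end; in the two-bay tray put the tube block in the bay next to the pull tab and the other dropper bottle in the other bay. Everything stands upright on its bay's floor and nothing of the kits is tipped over on the way; leave the timer, the beaker and the tally counter where they are.

Things in the scene. Friction and masses are not known exactly. Their poses are not given: they have to be found in the camera images.
- long_tray: Three-bay aluminium kit tray, fixed, 262 x 112 mm; dark pull tab (24 x 50, 12 high) on its -x end. Origin: centre of underside, z up. Bays in a row along its x, each 82 (x) x 104 (y) inside; floor 4 above the bench, walls and dark dividers 4 thick, tops 14 above the bench. Bay centres at y 0, x -86 (next to the tab), 0 (middle), +86 (other end) mm. Lies left or right of the stock.
- short_tray: Two-bay aluminium kit tray, fixed, 176 x 112 mm; dark pull tab (24 x 50, 12 high) on its -x end. Origin: centre of underside, z up. Bays in a row along its x, each 82 (x) x 104 (y) inside; floor 4 above the bench, walls and dark dividers 4 thick, tops 14 above the bench. Bay centres at y 0, x -43 (next to the tab), +43 (other) mm. Lies left or right of the stock.
- jar: Wide specimen jar, loose: clear round body 50 diameter with a paper band, white screw lid 54 diameter from 46 up to the top at 62 mm. Stands upright; origin: centre of its underside, z up. About 90 g.
- bottle_a: Dropper bottle, loose: round amber glass body 34 diameter up to 48 mm with a paper band, then a narrow white dropper tip (20 wide at most) up to 70 mm. Stands upright; origin: centre of its underside, z up. About 50 g. Identical to bottle_b: either may go in either kit.
- bottle_b: The second dropper bottle, the same as bottle_a in every way.
- mailer: Slide box, loose: closed white plastic box 84 long (its x) x 28 wide (its y) x 40 high with a thin grey lid line. Lies flat on its underside; origin: centre of the underside, z up. About 70 g. It fits a bay only with its length across the tray (its x along the tray's y).
- tube_block: Tube block, loose: grey plastic block 70 long (its x) x 30 wide (its y) x 34 high, carrying three short tubes with white caps (13 diameter) in a row along its x, fixed in it, tops at 53 mm. Origin: centre of the underside, z up. About 80 g. It fits best with its length across the tray (its x along the tray's y).
- timer: Bystander, loose: black bench timer 50 x 64 x 22 high with a small display. Origin: centre of its underside.
- beaker: Bystander, loose: open empty glass beaker, 60 diameter, 68 high. Origin: centre of its underside.
- counter: Bystander, loose: round steel tally counter 48 diameter, 28 high, thumb key to 38, finger loop out to 37 from the centre on its -y side. Origin: centre of its underside.
Things that resemble listed ones, but are neither listed nor needed, are in the scene too. Leave any red or yellow look-alike of the tube_block alone.

How it is judged:
By the outcome, as a careful person would: the job done as asked, in the order asked, and still so for the second after the job is handed in, with the robot touching nothing.
It also fails if it takes over 120 s, if anything falls off the work surface, if the arm or the gripper's body presses on something with over 40 N, if the wrist force passes 120 N, or if a joint passes its speed limit or range.

## Robot

A 7-joint arm with a two-finger parallel gripper is mounted at the origin on the work surface. World frame = base frame: x ahead of the robot, y to its left, z up, the work surface at z = 0. Lengths are in m, angles in rad, forces in N, time in s.
With the tool pointing down it reaches from about 0.425 to 0.825 m from the base axis. Payload 3.6 kg.
Tool frame: the origin (TCP) lies between the finger pads; the fingertips stand r.tip_reach ahead of it and the grasp point (between the pads) is the TCP (r.tip_reach is the distance from the TCP to the fingertips, in m); z points along the fingers, y is the direction in which the jaws open and shut (so a half turn about z gives the same grasp; the last joint's range is limited). The gripper opens to 93 mm and grips with 3 to 60 N. Pads are 15 mm wide; open, the fingers measure 128 mm over their backs; the gripper's body (75 mm by 188 mm) begins 65 mm behind the grasp point.
Start: joints at [-1.228, 0.615, -0.013, 1.423, 0.008, 1.103, -0.04], TCP at [0.234, 0.606, 0.238] pointing down, gripper open.
Joint ranges: [-3.12, 3.12], [-0.3, 2.06], [-1.34, 1.32], [0.26, 2.42], [-1.36, 4.5], [0.01, 1.98], [-2.84, 2.84]. Speed limits (rad/s): [2.79, 2.79, 3.14, 3.14, 3.14, 3.14, 3.14].

## Interface

Orientations are given as a unit quaternion [w, x, y, z].
In Python, from station import r gives the robot as it stands.
- The arm moves only by the tool jog_arm, never from a script. Its argument "moves" is a list of rows, each a list of 4 numbers: the shift along the world's x, y, z in m, then the turn about the world's z in degrees. A call has 1 to 20 rows; each row shifts and turns the commanded pose from where the row before left it; what a row does not reach is not made up. A row lasts 1/12 s, in which the tool goes at most 41.7 mm and 7.16 degrees, less where a joint would pass 70% of its speed; a pose out of reach is approached as far as the arm can. A call is refused whole if a number of a shift passes 0.0417 or a number of a turn 7.16, either way. A call with a gripper value outside its range is refused whole. "fingers" is the finger opening in m, from 0 to 0.093, set as the call begins (left out, the last holds). The fingers move at their own pace and stop on an object; the grip force is fixed at half the most. Time passes only in rows, so rows that do not move let the fingers close. It gives the time, the measured TCP pose, the force and the opening at its end, in the units of the state.
- r.sense(): the state, without advancing time (a new reading comes with each control period).
- r.get_image(name): name is "scene" or "top" or "wrist"; returns a dict with "color" (400x640x3 uint8, blue, green, red), "depth" (400x640 float32, m along the optical axis (not along the pixel's ray), 0 where there is no reading), "fx", "fy", "cx", "cy" (pixels), "R" (3x3) and "t" (3): a world point X has camera coordinates R X + t. Camera axes: x right, y down, z forward; pixel columns grow to the right and rows downward; lengths in m; the calibration is good to about 2 mm. A picture is of the moment at which its call begins.
- r.finish_job(): hands the job in, once; it reports no verdict.
Trained networks look in the newest picture that a camera, given by its name, has taken for a name from the list of things; names that differ only in an ending like _2 or _b are one class to them, and where a whole thing is asked for, a point or a joint stands for the part that bears it (a point fixed in the world has none). Each returns a list of dicts, best first, with "confidence" (0 to 1); they miss things now and then, are a little off and sometimes report something else, mostly with a low value. They report only what shows in the picture. A call takes as long as a camera call. They do not tell look-alikes from the thing itself.
- r.find_in(camera, name): "bbox" ([left, top, width, height] in pixels, round what is visible of it).
- r.masks_of(camera, name): "pixels" (400x640 bool, what is visible of it) and "bbox" ([left, top, width, height] in pixels, round what is visible of it).
The state is a dict: "time": time; "joints": joint angles; "dq": joint speeds; "joint_torque": joint torques, N m; "position": TCP position; "orientation": TCP orientation; "force": force on the tool from outside, world axes, zero at the start; "torque": the same for the moment, N m; "finger_gap": finger opening in m.
Only numpy, scipy, OpenCV 4.12 (cv2) and the standard library are available. Lean on these libraries where they do the work, as an engineer would, in place of code of your own. Each camera call takes 0.05 s, during which the arm holds its last target. There are 200 camera calls.

## Working session

There is one attempt and no reset: what is moved stays moved. The work goes in short steps, Python scripts to look and compute and a tool call to move; the robot and the scene stay as the last step left them, time stands still between calls to the robot, and variables do not carry over. Pictures are saved under pics/ and viewed, about 12 in all and at most 16, crops included, and the job is handed in when it is done.

Besides the shell and the picture viewer there is one more tool, called after "Call:" in YAML: its name, and indented under it one key for each argument. jog_arm: Moves the arm, as the interface text tells. Its arguments: {"type":"object","properties":{"moves":{"type":"array","items":{"type":"array","items":{"type":"number"}}},"fingers":{"type":"number"}},"required":["moves"]}

```bash
ls; mkdir -p pics
cat > h.py <<'E'
import numpy as np, cv2
from station import r
def world(im,u,v,z):
    d=np.array([(u-im['cx'])/im['fx'],(v-im['cy'])/im['fy'],1.0]); R=np.array(im['R']);t=np.array(im['t'])
    c=-R.T@t; w=R.T@d; return c+w*(z-c[2])/w[2]
def cloud(im):
    R=np.array(im['R']);t=np.array(im['t']);D=im['depth']
    v,u=np.indices(D.shape); P=np.stack([(u-im['cx'])/im['fx']*D,(v-im['cy'])/im['fy']*D,D],-1)
    return (P-t)@R
E
python3 - <<'E'
from h import *
print(r.sense()['position'],r.sense()['orientation'],r.tip_reach)
for n in ['top','scene']:
    im=r.get_image(n); cv2.imwrite(f'pics/{n}0.png',im['color']); np.savez(f'{n}0.npz',**im)
    R=np.array(im['R']);print(n,-R.T@im['t'],R.round(2).tolist())
    P=cloud(im)
    for k in ['long_tray','short_tray','jar','bottle_a','mailer','tube_block','timer','beaker','counter']:
        for m in r.masks_of(n,k):
            q=P[m['pixels']&(im['depth']>0)]
            print(n,k,round(m['confidence'],2),m['bbox'],np.median(q,0).round(3) if len(q) else '', np.percentile(q[:,2],[5,95]).round(3) if len(q) else '')
print(r.sense()['time'])
E
```

```text
pics
[0.23407143 0.60559348 0.23649498] [-2.01334035e-04  1.83331017e-01  9.83050408e-01 -1.26242044e-03] 0.019
top [0.43346083 0.01108372 1.22573185] [[0.03, -1.0, -0.0], [-1.0, -0.03, -0.09], [0.09, 0.01, -1.0]]
top long_tray 0.95 [179.3, 145.1, 51.6, 115.8] [0.538 0.303 0.005] [0.    0.015]
top short_tray 0.7 [416.0, 159.7, 54.8, 87.3] [ 0.541 -0.315  0.004] [-0.001  0.014]
top jar 0.7 [355.4, 220.8, 21.3, 25.2] [ 0.469 -0.114  0.061] [0.056 0.064]
top bottle_a 0.69 [313.9, 134.9, 11.5, 17.5] [0.683 0.009 0.05 ] [0.004 0.068]
top bottle_a 0.61 [266.0, 225.7, 13.4, 11.9] [0.461 0.126 0.051] [0.029 0.07 ]
top mailer 0.74 [359.4, 136.1, 34.9, 23.0] [ 0.68  -0.136  0.039] [0.004 0.043]
top tube_block 0.87 [360.3, 177.9, 28.7, 22.5] [ 0.575 -0.13   0.033] [0.002 0.053]
top tube_block 0.74 [382.8, 261.4, 26.8, 23.1] [ 0.373 -0.19   0.033] [0.026 0.053]
top tube_block 0.55 [409.9, 124.0, 22.2, 30.3] [ 0.709 -0.251  0.033] [0.015 0.053]
top timer 0.87 [249.1, 180.6, 33.7, 22.2] [0.561 0.144 0.022] [0.005 0.026]
top beaker 0.76 [306.1, 173.9, 27.2, 19.9] [0.584 0.009 0.008] [0.    0.068]
t
[... 721 characters left out ...]
0.69  -0.141  0.035] [0.006 0.042]
scene tube_block 0.94 [153.4, 274.7, 42.5, 52.8] [ 0.724 -0.253  0.033] [0.005 0.053]
scene tube_block 0.66 [202.1, 159.8, 30.6, 33.6] [ 0.381 -0.193  0.03 ] [0.003 0.053]
scene tube_block 0.61 [226.5, 215.8, 45.4, 34.2] [ 0.586 -0.135  0.032] [0.004 0.053]
scene tube_block 0.58 [255.4, 151.1, 30.6, 27.6] [ 0.361 -0.078  0.032] [0.003 0.053]
scene timer 0.91 [377.5, 209.6, 32.2, 19.4] [0.573 0.14  0.022] [0.007 0.025]
scene timer 0.44 [222.8, 256.5, 52.1, 42.9] [ 0.69  -0.141  0.035] [0.006 0.042]
scene beaker 0.88 [309.0, 200.1, 34.6, 43.0] [0.595 0.006 0.047] [0.009 0.068]
scene counter 0.69 [396.9, 246.7, 35.7, 27.7] [0.697 0.139 0.027] [0.005 0.031]
1.0
```

Run:
```python
import cv2
a=cv2.imread('pics/top0.png')[100:310,150:490]; cv2.imwrite('pics/t1.png',cv2.resize(a,None,fx=2.3,fy=2.3,interpolation=cv2.INTER_CUBIC))
a=cv2.imread('pics/scene0.png')[110:350,80:560]; cv2.imwrite('pics/s1.png',cv2.resize(a,None,fx=1.66,fy=1.66,interpolation=cv2.INTER_CUBIC))
```

```text
(no output)
```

View pics/t1.png

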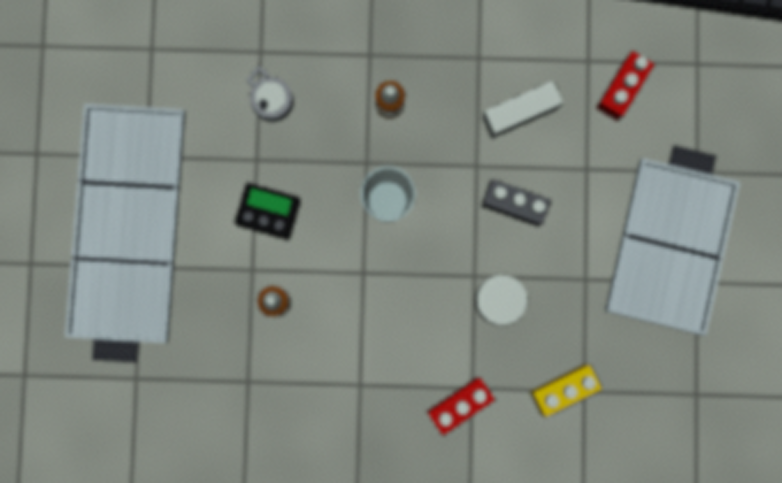

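View pics/s1.png

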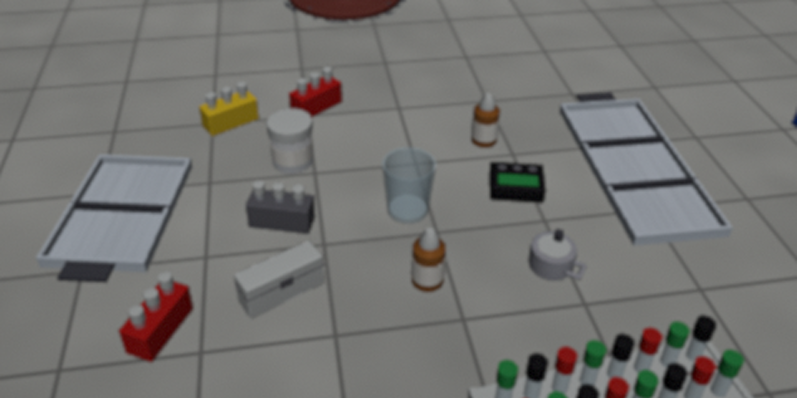

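The pictures are unambiguous. In the top crop:
- **Mailer:** (523,108).
- **Grey tube block:** (517,203). Its look-alikes are red at (626,86) and (461,405), and yellow at (567,390), so grey is the choice.
- **Jar:** (502,300), the only one.
- **Bottles:** (390,98) and (274,300).
- **Trays:** the long tray is on the left with its tab at (115,350), on the near end. The short tray is on the right with its tab at (692,158), on the far end.

Next I measure the poses from both views.

```bash
cat >> h.py <<'E'
def rect(P,xy,rad,z0,z1):
    m=(np.hypot(P[...,0]-xy[0],P[...,1]-xy[1])<rad)&(P[...,2]>z0)&(P[...,2]<z1)
    q=P[m]; (c,s,a)=cv2.minAreaRect((q[:,:2]*1000).astype(np.float32))
    if s[0]<s[1]: s=s[::-1]; a+=90
    a=(a+90)%180-90   # direction of the long side, deg from world x
    return np.round(c,1),np.round(s,1),round(a,1),len(q),(np.median(q[:,2])*1000).round(1)
E
python3 - <<'E'
from h import *
for n in ['top','scene']:
    im=dict(np.load(f'{n}0.npz')); P=cloud(im)
    print(n)
    for k,xy,rad,z0,z1 in [('mailer',(.685,-.138),.06,.034,.05),('block',(.58,-.132),.055,.026,.06),('jar',(.475,-.115),.05,.055,.07),('botA',(.69,.007),.035,.02,.08),('botA tip',(.69,.007),.035,.055,.08),('botB',(.465,.125),.035,.02,.08),('botB tip',(.465,.125),.035,.055,.08),('long',(.54,.303),.16,.009,.02),('short',(.545,-.315),.12,.009,.02)]:
        print(k,*rect(P,xy,rad,z0,z1))
# trays by colour-free outline: mask rect on top view
for k in ['long_tray','short_tray']:
    im=r.get_image('top'); m=r.masks_of('top',k)[0]['pixels']
    v,u=np.nonzero(m); w=np.array([world(im,a,b,.012)[:2] for a,b in zip(u,v)])
    print(k,cv2.minAreaRect((w*1000).astype(np.float32)))
E
```

```text
top
mailer [ 682.5 -138.3] [83.9 28.8] -64.0 363 39.0
block [ 578.5 -134.2] [70.2 30.8] 71.9 334 34.0
jar [ 468.1 -115.4] [51.6 51.5] -89.1 372 61.0
botA [689.3   9.7] [33.8 30.7] 2.2 165 50.3
botA tip [688.6   9. ] [17.7 17.3] -51.3 52 64.6
botB [461.8 128.8] [32.9 32.4] 1.5 156 51.1
botB tip [461.1 128.9] [18.6 17.8] 73.9 48 64.4
long [532.  251.3] [286.4 215.4] -1.7 946 13.2
short [ 547.2 -314. ] [200.2 113.7] -12.4 621 12.3
scene
mailer [ 682.  -139.9] [84.9 30. ] -64.0 778 40.3
block [ 578.3 -135.3] [70.1 30.7] 71.7 650 35.0
jar [ 468.2 -117.5] [54.6 51.2] -4.3 407 62.5
botA [692.1   7. ] [34.1 28.4] 73.1 516 48.5
botA tip [690.9   6.4] [18.1 14.8] 54.8 119 64.2
botB [464.8 127.1] [33.7 31.3] 76.0 334 46.2
botB tip [462.6 128.4] [17.8 17.5] -84.5 74 63.5
long [530.7 254.3] [288.7 208.2] -1.2 1435 13.5
short [ 544.6 -314.8] [204.8 114.2] -12.5 1443 13.4
long_tray ((533.4940185546875, 301.3614501953125), (115.24714660644531, 286.49078369140625), 88.26103210449219)
short_tray ((546.831787109375, -313.1658630371094), (115.907470703125, 200.24728393554688), 77.21605682373047)
```

Call:
jog_arm:
  moves:
    - [0.02,-0.034,0,-2.1]
    - [0.02,-0.034,0,-2.1]
    - [0.02,-0.034,0,-2.1]
    - [0.02,-0.034,0,-2.1]
    - [0.02,-0.034,0,-2.1]
    - [0.02,-0.034,0,-2.1]
    - [0.02,-0.034,0,-2.1]
    - [0.02,-0.034,0,-2.1]
    - [0.02,-0.034,0,-2.1]
    - [0.02,-0.034,0,-2.1]
    - [0.02,-0.034,0,-2.1]
    - [0.02,-0.034,0,-2.1]
    - [0.02,-0.034,0,-2.1]
    - [0.02,-0.034,0,-2.1]
    - [0.02,-0.034,0,-2.1]
    - [0.02,-0.034,0,-2.1]
    - [0.02,-0.034,0,-2.1]
    - [0.02,-0.034,0,-2.1]
    - [0.02,-0.034,0,-2.1]
    - [0.02,-0.034,0,-2.1]
  fingers: 0.06

```text
time: 2.87
position: [0.6351, -0.0753, 0.2378]
orientation: [0.0, 0.524, 0.852, 0.0]
force: [0.4, 1.2, 0.7]
finger_gap: 0.0601
```

Call:
jog_arm:
  moves:
    - [0.0155,-0.021,0,-0.3]
    - [0.0155,-0.021,0,-0.3]
    - [0.016,-0.0215,0,-0.2]
    - [0,0,0,0]

```text
time: 3.2
position: [0.6823, -0.1441, 0.2367]
orientation: [0.002, 0.532, 0.847, -0.002]
force: [-0.6, -0.3, 0.1]
finger_gap: 0.0599
```

```bash
cat >> h.py <<'E'
def st():
    s=r.sense(); q=s['orientation']; a=np.degrees(2*np.arctan2(q[2],q[1]))-90
    print('t',round(s['time'],2),'pos',np.round(np.array(s['position'])*1000,1),'jaw',round((a+90)%180-90,1),'j',np.round(s['joints'],2),'F',np.round(s['force'],1),'gap',s['finger_gap'])
E
python3 - <<'E'
from h import *
st(); im=r.get_image('wrist'); cv2.imwrite('pics/w1.png',im['color']); P=cloud(im)
print(-np.array(im['R']).T@im['t'])
print(rect(P,(.682,-.139),.06,.034,.05))
for m in r.find_in('wrist','mailer'): print(m)
E
```

```text
t 3.2 pos [ 682.3 -144.1  236.7] jaw 25.7 j [ 0.04  0.71  0.26  1.27 -0.17  1.18  0.76] F [-0.6 -0.3  0.1] gap 0.05985976205450087
[ 0.64513038 -0.06698694  0.38425393]
(array([ 681.6, -138.1]), array([82.8, 27.4]), -64.9, 1610, np.float64(40.7))
```

View pics/w1.png

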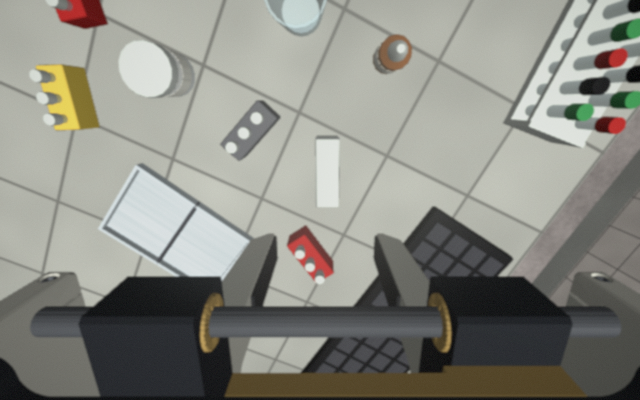

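The wrist view shows the white box at (328,170), clear of the red block at (310,255). All three views agree on its pose: (682,-139), 40 mm high. I let the arm settle before going down.

Call:
jog_arm:
  moves:
    - [0,0,-0.035,0]
    - [0,0,-0.035,0]
    - [0,0,-0.035,0]
    - [0,0,0,0]
    - [0,0,0,0]
    - [0,0,0,0]

```text
time: 3.8
position: [0.6826, -0.1364, 0.135]
orientation: [0.002, 0.529, 0.849, 0.001]
force: [0.0, -0.2, 0.2]
finger_gap: 0.06
```

```bash
python3 -c "
from h import *
st()"
```

```text
t 3.8 pos [ 682.6 -136.4  135. ] jaw 26.1 j [ 0.04  0.79  0.23  1.4  -0.2   0.97  0.78] F [ 0.  -0.2  0.2] gap 0.06000642207154501
```

Call:
jog_arm:
  moves:
    - [0,-0.002,-0.03,0]
    - [0,0,-0.03,0]
    - [0,0,-0.025,0]
    - [0,0,-0.012,0]
    - [0,0,-0.006,0]
    - [0,0,0,0]
    - [0,0,0,0]

```text
time: 4.38
position: [0.683, -0.1396, 0.0319]
orientation: [0.002, 0.529, 0.848, 0.001]
force: [0.1, 0.7, 1.1]
finger_gap: 0.0601
```

Call:
jog_arm:
  moves:
    - [0,0,0,0]
    - [0,0,0,0]
    - [0,0,0,0]
    - [0,0,0,0]
    - [0,0,0,0]
    - [0,0,0,0]
  fingers: 0.0

```text
time: 4.88
position: [0.6815, -0.1392, 0.0299]
orientation: [0.0, 0.529, 0.848, 0.0]
force: [-0.8, -0.0, 0.7]
finger_gap: 0.0275
```

Call:
jog_arm:
  moves:
    - [0,0,0.015,0]
    - [0,0,0.03,0]
    - [0,0,0.03,0]
    - [0,0,0.025,0]
    - [-0.005,0.01,0.01,0]
    - [-0.01,0.02,0,-1.8]
    - [-0.0145,0.029,0,-2]
    - [-0.0145,0.029,0,-2]
    - [-0.0145,0.029,0,-2]
    - [-0.0145,0.029,0,-2]
    - [-0.0145,0.029,0,-2]
    - [-0.0145,0.029,0,-2]
    - [-0.0145,0.029,0,-2]
    - [-0.0145,0.029,0,-2]
    - [-0.0145,0.029,0,-2]
    - [-0.0145,0.029,0,-2]
    - [-0.0145,0.029,0,-2]
    - [-0.0145,0.029,0,-2]
    - [-0.0145,0.029,0,-2]
    - [-0.009,0.018,0,0]

```text
time: 6.55
position: [0.4646, 0.2901, 0.1384]
orientation: [-0.002, 0.716, 0.698, -0.001]
force: [0.3, 1.2, -1.4]
finger_gap: 0.0281
```

Call:
jog_arm:
  moves:
    - [-0.006,0.012,0,0]
    - [-0.003,0.006,0,0]
    - [0,0,0,0]
    - [0,0,0,0]
    - [0,0,0,0]

```text
time: 6.97
position: [0.4609, 0.3016, 0.1397]
orientation: [0.001, 0.719, 0.695, -0.0]
force: [0.4, 0.1, -0.9]
finger_gap: 0.0275
```

Run:
```python
from h import *
st(); im=r.get_image('wrist'); cv2.imwrite('pics/w2.png',im['color']); np.savez('w2.npz',**im)
for m in r.masks_of('wrist','long_tray'):
    v,u=np.nonzero(m['pixels']); w=np.array([world(im,a,b,.013)[:2] for a,b in zip(u,v)]); print(m['confidence'],m['bbox'],cv2.minAreaRect((w*1000).astype(np.float32)))
```

```text
t 6.97 pos [460.9 301.6 139.7] jaw -1.9 j [-0.89  0.61  0.42  1.84 -0.35  0.76 -0.32] F [ 0.4  0.1 -0.9] gap 0.027456503360924665
0.72 [250.7, 135.6, 314.7, 111.2] ((532.7621459960938, 301.9613342285156), (113.76924133300781, 287.9707946777344), 88.03301239013672)
```

View pics/w2.png

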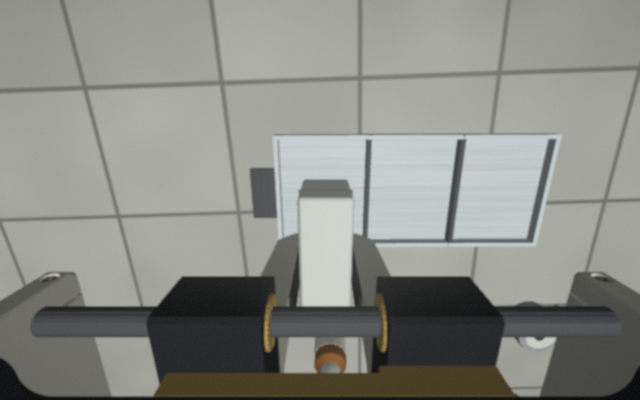

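The wrist view shows the box held square over the tab-end bay, with the tab at (262,192). The tray measured from here, (533,302) at -2°, agrees with the top view. I lower it.

Call:
jog_arm:
  moves:
    - [-0.0015,0.002,-0.02,0]
    - [0,0,-0.03,0]
    - [0,0,-0.025,0]
    - [0,0,-0.015,0]
    - [0,0,-0.008,0]
    - [0,0,-0.004,0]
    - [0,0,-0.002,0]
    - [0,0,0,0]
    - [0,0,0,0]

```text
time: 7.82
position: [0.4591, 0.306, 0.0366]
orientation: [0.0, 0.718, 0.696, 0.001]
force: [0.1, -0.9, 0.2]
finger_gap: 0.0276
```

Call:
jog_arm:
  moves:
    - [0,0,-0.001,0]
    - [0,0,-0.001,0]
    - [0,0,0,0]
    - [0,0,0,0]

```text
time: 8.15
position: [0.4583, 0.3059, 0.0339]
orientation: [-0.0, 0.718, 0.696, 0.0]
force: [0.3, 0.7, -1.3]
finger_gap: 0.0277
```

Call:
jog_arm:
  moves:
    - [0,0,-0.001,0]
    - [0,0,0,0]
    - [0,0,0,0]

```text
time: 8.4
position: [0.4583, 0.3059, 0.0338]
orientation: [-0.0, 0.718, 0.696, 0.0]
force: [-2.0, -0.2, 6.5]
finger_gap: 0.0281
```

Call:
jog_arm:
  moves:
    - [0,0,0,0]
    - [0,0,0,0]
    - [0,0,0,0]
    - [0,0,0.01,0]
    - [0,0,0.025,0]
    - [0,0,0.035,0]
    - [0,0,0.03,0]
  fingers: 0.046

```text
time: 8.98
position: [0.4583, 0.3055, 0.1343]
orientation: [0.0, 0.718, 0.696, -0.0]
force: [0.5, 0.2, 0.7]
finger_gap: 0.0465
```

Call:
jog_arm:
  moves:
    - [0,-0.01,0.01,0]
    - [0.0005,-0.02,0,0]
    - [0.0005,-0.03,0,0]
    - [0.0005,-0.03,0,0]
    - [0.001,-0.03,0,0]
    - [0.001,-0.03,0,0]
    - [0.001,-0.03,0,0]
    - [0.001,-0.03,0,0]
    - [0.001,-0.03,0,0]
    - [0.001,-0.03,0,0]
    - [0.001,-0.03,0,0]
    - [0.001,-0.03,0,0]
    - [0,-0.03,0,0]
    - [0,-0.03,0,0]
    - [0,-0.02,0,0]
    - [0,-0.01,0,0]
    - [0,-0.002,0,0]
    - [0,0,0,0]
    - [0,0,0,0]
    - [0,0,0,0]
  fingers: 0.075

```text
time: 10.65
position: [0.4678, -0.1142, 0.1425]
orientation: [-0.001, 0.717, 0.698, 0.0]
force: [-0.6, -0.5, 0.1]
finger_gap: 0.0748
```

Run:
```python
from h import *
st(); im=r.get_image('wrist'); cv2.imwrite('pics/w3.png',im['color']); P=cloud(im)
try: print(rect(P,(.468,-.116),.05,.055,.07))
except Exception as e: print(e)
im=r.get_image('top'); P=cloud(im); print('mailer',rect(P,(.459,.304),.06,.03,.05)); cv2.imwrite('pics/top2.png',im['color'])
```

```text
t 10.65 pos [ 467.8 -114.2  142.5] jaw -1.5 j [-0.07  0.52  0.38  2.02 -0.3   0.66  0.48] F [-0.6 -0.5  0.1] gap 0.07484965196165166
(array([ 467.6, -116.1]), array([53.2, 52.9]), -72.4, 3168, np.float64(62.7))
mailer (array([459.5, 305.8]), array([86.4, 28.5]), 88.2, 393, np.float64(43.6))
```

Call:
jog_arm:
  moves:
    - [0,-0.002,-0.015,0]
    - [0,0,-0.03,0]
    - [0,0,-0.025,0]
    - [0,0,-0.014,0]
    - [0,0,-0.006,0]
    - [0,0,0,0]
    - [0,0,0,0]

```text
time: 11.33
position: [0.4682, -0.118, 0.0529]
orientation: [0.0, 0.717, 0.697, 0.0]
force: [0.7, -0.0, -0.8]
finger_gap: 0.0751
```

Call:
jog_arm:
  moves:
    - [0,0,0,0]
    - [0,0,0,0]
    - [0,0,0,0]
    - [0,0,0,0]
    - [0,0,0,0]
    - [0,0,0,0]
  fingers: 0.0

```text
time: 11.83
position: [0.4682, -0.1183, 0.0533]
orientation: [0.0, 0.718, 0.696, 0.0]
force: [-0.0, -0.2, 5.2]
finger_gap: 0.0532
```

Call:
jog_arm:
  moves:
    - [0,0,0.012,0]
    - [0,0,0.03,0]
    - [0,0,0.03,0]
    - [0,0,0.023,0]
    - [0.0015,0.01,0.01,0]
    - [0.004,0.02,0,0]
    - [0.0055,0.03,0,0]
    - [0.0055,0.03,0,0]
    - [0.0055,0.03,0,0]
    - [0.0055,0.03,0,0]
    - [0.0055,0.03,0,0]
    - [0.0055,0.03,0,0]
    - [0.0055,0.03,0,0]
    - [0.0055,0.03,0,0]
    - [0.0055,0.03,0,0]
    - [0.0055,0.03,0,0]
    - [0.0055,0.03,0,0]
    - [0.005,0.027,0,0]
    - [0.004,0.02,0,0]
    - [0.002,0.012,0,0]

```text
time: 13.5
position: [0.5438, 0.3044, 0.1566]
orientation: [-0.001, 0.716, 0.698, -0.0]
force: [0.4, -0.2, -0.7]
finger_gap: 0.0537
```

Call:
jog_arm:
  moves:
    - [0,0,0,0]
    - [0,0,0,0]
    - [0,0,0,0]
    - [0,0,0,0]

```text
time: 13.83
position: [0.5451, 0.2982, 0.1578]
orientation: [0.0, 0.719, 0.695, -0.001]
force: [0.5, -0.4, -1.4]
finger_gap: 0.0532
```

Call:
jog_arm:
  moves:
    - [0,0.003,-0.015,0]
    - [0,0,-0.03,0]
    - [0,0,-0.027,0]
    - [0,0,-0.015,0]
    - [0,0,-0.008,0]
    - [0,0,-0.003,0]
    - [0,0,0,0]
    - [0,0,0,0]
    - [0,0,0,0]

```text
time: 14.58
position: [0.5458, 0.3039, 0.0611]
orientation: [0.0, 0.718, 0.696, 0.001]
force: [-0.3, -0.4, -1.6]
finger_gap: 0.0536
```

Call:
jog_arm:
  moves:
    - [0,0,-0.001,0]
    - [0,0,-0.001,0]
    - [0,0,0,0]
    - [0,0,0,0]

```text
time: 14.92
position: [0.5448, 0.3039, 0.0578]
orientation: [-0.0, 0.718, 0.696, 0.0]
force: [-0.4, 0.3, -1.3]
finger_gap: 0.0535
```

Call:
jog_arm:
  moves:
    - [0,0,-0.001,0]
    - [0,0,0,0]
    - [0,0,0,0]

```text
time: 15.17
position: [0.5449, 0.3039, 0.0574]
orientation: [-0.0, 0.718, 0.696, 0.0]
force: [-1.3, -0.1, 3.8]
finger_gap: 0.0532
```

Call:
jog_arm:
  moves:
    - [0,0,0,0]
    - [0,0,0,0]
    - [0,0,0,0]
    - [0,0,0.01,0]
    - [0,0,0.025,0]
    - [0,0,0.035,0]
    - [0,0,0.02,0]
  fingers: 0.072

```text
time: 15.75
position: [0.5462, 0.304, 0.1501]
orientation: [0.001, 0.718, 0.696, 0.002]
force: [0.2, 0.6, 0.2]
finger_gap: 0.072
```

Call:
jog_arm:
  moves:
    - [0.005,-0.01,0,0]
    - [0.01,-0.02,0,0]
    - [0.014,-0.028,0,0]
    - [0.014,-0.028,0,0]
    - [0.014,-0.028,0,0]
    - [0.014,-0.028,0,0]
    - [0.014,-0.028,0,0]
    - [0.014,-0.028,0,0]
    - [0.014,-0.028,0,0]
    - [0.014,-0.028,0,0]
    - [0.01,-0.02,0,0]
    - [0.006,-0.014,0,0]
    - [0.002,-0.008,0,0]
    - [0,0,0,0]
    - [0,0,0,0]
    - [0,0,0,0]
  fingers: 0.058

```text
time: 17.08
position: [0.6893, 0.0106, 0.1464]
orientation: [-0.001, 0.717, 0.697, 0.0]
force: [0.5, 0.1, 0.8]
finger_gap: 0.0581
```

Run:
```python
from h import *
st(); im=r.get_image('wrist'); cv2.imwrite('pics/w4.png',im['color']); P=cloud(im)
for z in (.02,.055):
  try: print(rect(P,(.69,.008),.035,z,.08))
  except Exception as e: print(e)
im=r.get_image('top'); P=cloud(im); print('jar',rect(P,(.545,.304),.05,.05,.08)); cv2.imwrite('pics/top3.png',im['color'])
```

```text
t 17.08 pos [689.3  10.6 146.4] jaw -1.6 j [-0.25  0.79  0.39  1.41 -0.32  1.01  0.18] F [0.5 0.1 0.8] gap 0.05809910925916672
(array([688.5,   9.7]), array([33.6, 33.6]), -76.2, 1347, np.float64(51.3))
(array([688.5,   9.9]), array([18.2, 17.8]), -42.2, 421, np.float64(65.8))
jar (array([545., 305.]), array([53. , 52.1]), -88.5, 392, np.float64(65.6))
```

Call:
jog_arm:
  moves:
    - [-0.001,-0.001,-0.015,0]
    - [0,0,-0.03,0]
    - [0,0,-0.03,0]
    - [0,0,-0.022,0]
    - [0,0,-0.012,0]
    - [0,0,-0.005,0]
    - [0,0,0,0]
    - [0,0,0,0]

```text
time: 17.85
position: [0.6898, 0.007, 0.0339]
orientation: [0.001, 0.717, 0.697, 0.001]
force: [-0.1, -0.2, 0.2]
finger_gap: 0.0579
```

Call:
jog_arm:
  moves:
    - [0,0,0,0]
    - [0,0,0,0]
    - [0,0,0,0]
    - [0,0,0,0]
    - [0,0,0,0]
    - [0,0,0,0]
  fingers: 0.0

```text
time: 18.35
position: [0.6892, 0.0068, 0.0334]
orientation: [0.0, 0.718, 0.696, 0.0]
force: [-0.6, 0.3, 2.6]
finger_gap: 0.0335
```

Call:
jog_arm:
  moves:
    - [0,0,0.012,0]
    - [0,0,0.03,0]
    - [0,0,0.03,0]
    - [0,0,0.028,0]
    - [-0.002,0.01,0.01,0]
    - [-0.004,0.02,0,0]
    - [-0.006,0.03,0,0]
    - [-0.006,0.03,0,0]
    - [-0.006,0.03,0,0]
    - [-0.006,0.03,0,0]
    - [-0.006,0.03,0,0]
    - [-0.006,0.03,0,0]
    - [-0.006,0.03,0,0]
    - [-0.005,0.026,0,0]
    - [-0.003,0.016,0,0]
    - [-0.002,0.01,0,0]
    - [0,0,0,0]
    - [0,0,0,0]
    - [0,0,0,0]
    - [0,0,0,0]

```text
time: 20.02
position: [0.6318, 0.2957, 0.1429]
orientation: [0.001, 0.719, 0.695, -0.0]
force: [-0.1, -0.0, -0.6]
finger_gap: 0.0334
```

Call:
jog_arm:
  moves:
    - [0,0.002,-0.015,0]
    - [0,0,-0.03,0]
    - [0,0,-0.027,0]
    - [0,0,-0.018,0]
    - [0,0,-0.008,0]
    - [0,0,-0.004,0]
    - [0,0,0,0]
    - [0,0,0,0]
    - [0,0,0,0]
    - [0,0,0,0]

```text
time: 20.85
position: [0.6318, 0.301, 0.0422]
orientation: [0.0, 0.718, 0.696, 0.001]
force: [0.7, -0.5, -0.2]
finger_gap: 0.0335
```

Call:
jog_arm:
  moves:
    - [0,0,-0.001,0]
    - [0,0,-0.001,0]
    - [0,0,0,0]
    - [0,0,0,0]

```text
time: 21.18
position: [0.6307, 0.3008, 0.0386]
orientation: [-0.0, 0.718, 0.696, -0.0]
force: [-0.1, 0.2, 0.2]
finger_gap: 0.0333
```

Call:
jog_arm:
  moves:
    - [0,0,-0.001,0]
    - [0,0,0,0]
    - [0,0,0,0]

```text
time: 21.43
position: [0.6307, 0.3008, 0.0375]
orientation: [-0.0, 0.718, 0.696, -0.0]
force: [0.0, 0.5, -0.6]
finger_gap: 0.0332
```

Call:
jog_arm:
  moves:
    - [0,0,-0.001,0]
    - [0,0,0,0]
    - [0,0,0,0]

```text
time: 21.68
position: [0.6308, 0.3008, 0.0374]
orientation: [-0.0, 0.718, 0.696, 0.0]
force: [-2.5, -0.2, 4.3]
finger_gap: 0.0336
```

Call:
jog_arm:
  moves:
    - [0,0,0,0]
    - [0,0,0,0]
    - [0,0,0,0]
    - [0,0,0.01,0]
    - [0,0,0.025,0]
    - [0,0,0.035,0]
    - [0,0,0.035,0]
    - [0,0,0.01,0]
  fingers: 0.055

```text
time: 22.35
position: [0.6343, 0.3015, 0.1587]
orientation: [0.002, 0.718, 0.696, 0.005]
force: [1.4, 0.3, 0.9]
finger_gap: 0.0551
```

Call:
jog_arm:
  moves:
    - [-0.001,-0.01,0,0]
    - [-0.0025,-0.02,0,0]
    - [-0.0035,-0.03,0,-1.6]
    - [-0.0035,-0.03,0,-1.6]
    - [-0.0035,-0.03,0,-1.6]
    - [-0.0035,-0.03,0,-1.6]
    - [-0.0035,-0.03,0,-1.6]
    - [-0.0035,-0.03,0,-1.6]
    - [-0.0035,-0.03,0,-1.6]
    - [-0.0035,-0.03,0,-1.6]
    - [-0.0035,-0.03,0,-1.6]
    - [-0.0035,-0.03,0,-1.6]
    - [-0.0035,-0.03,0,0]
    - [-0.0035,-0.03,0,0]
    - [-0.003,-0.025,0,0]
    - [-0.002,-0.014,0,0]
    - [-0.001,-0.006,0,0]
    - [0,0,0,0]
    - [0,0,0,0]
    - [0,0,0,0]

```text
time: 24.02
position: [0.5793, -0.132, 0.1509]
orientation: [-0.001, 0.807, 0.591, 0.0]
force: [-0.2, 0.1, 0.5]
finger_gap: 0.0552
```

Run:
```python
from h import *
st(); im=r.get_image('wrist'); cv2.imwrite('pics/w5.png',im['color']); P=cloud(im)
print(rect(P,(.578,-.135),.055,.026,.06))
for m in r.masks_of('wrist','short_tray'):
    v,u=np.nonzero(m['pixels']); w=np.array([world(im,a,b,.013)[:2] for a,b in zip(u,v)]); print(m['confidence'],m['bbox'],cv2.minAreaRect((w*1000).astype(np.float32)))
im=r.get_image('top'); P=cloud(im); print('botA',rect(P,(.631,.301),.04,.02,.09)); print(rect(P,(.631,.301),.04,.058,.09)); cv2.imwrite('pics/top4.png',im['color'][100:310,150:490])
```

```text
t 24.02 pos [ 579.3 -132.   150.9] jaw -17.6 j [-0.09  0.66  0.46  1.7  -0.37  0.87  0.22] F [-0.2  0.1  0.5] gap 0.055248347474496445
(array([ 577.6, -134. ]), array([69.6, 29.8]), 72.5, 2279, np.float64(35.0))
0.67 [263.2, 289.6, 139.7, 83.7] ((532.292724609375, -303.85540771484375), (118.19539642333984, 169.9908905029297), 75.74502563476562)
botA (array([631. , 302.1]), array([33.4, 33.3]), -23.9, 187, np.float64(54.4))
(array([630.3, 301.7]), array([20.8, 17.8]), 12.5, 53, np.float64(68.9))
```

View pics/w5.png

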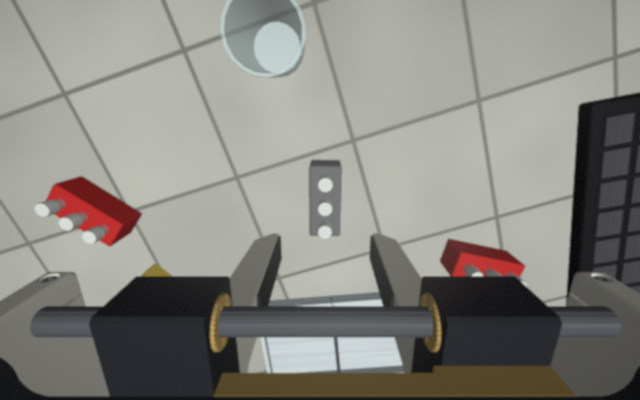

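The wrist view shows the grey block with white caps at (325,198), with the red look-alikes well away at (88,210) and (482,262). Three views agree on its pose. I go down on it.

Call:
jog_arm:
  moves:
    - [-0.001,-0.001,-0.015,0]
    - [0,0,-0.03,0]
    - [0,0,-0.03,0]
    - [0,0,-0.025,0]
    - [0,0,-0.012,0]
    - [0,0,0,0]
    - [0,0,0,0]
    - [0,0,0,0]

```text
time: 24.83
position: [0.5796, -0.1355, 0.0412]
orientation: [0.001, 0.808, 0.59, 0.001]
force: [0.0, 0.8, 0.2]
finger_gap: 0.0553
```

Call:
jog_arm:
  moves:
    - [-0.001,0.001,-0.006,0]
    - [0,0,-0.004,0]
    - [0,0,0,0]
    - [0,0,0,0]

```text
time: 25.17
position: [0.5773, -0.1341, 0.0298]
orientation: [-0.0, 0.808, 0.59, 0.0]
force: [-0.6, -0.3, -1.2]
finger_gap: 0.0548
```

Call:
jog_arm:
  moves:
    - [0,0,0,0]
    - [0,0,0,0]
    - [0,0,0,0]
    - [0,0,0,0]
    - [0,0,0,0]
    - [0,0,0,0]
  fingers: 0.0

```text
time: 25.67
position: [0.5774, -0.1343, 0.0297]
orientation: [0.0, 0.808, 0.59, 0.0]
force: [-0.5, -0.3, 0.7]
finger_gap: 0.0297
```

Call:
jog_arm:
  moves:
    - [0,0,0.012,0]
    - [0,0,0.03,0]
    - [0,0,0.03,0]
    - [0,0,0.028,0]
    - [0,-0.01,0.01,0]
    - [0,-0.02,0,1]
    - [0,-0.026,0,1]
    - [0,-0.026,0,1]
    - [0,-0.026,0,1]
    - [0,-0.026,0,1]
    - [0,-0.024,0,0.2]
    - [0,-0.016,0,0]
    - [0,-0.008,0,0]
    - [0,-0.004,0,0]
    - [0,0,0,0]
    - [0,0,0,0]
    - [0,0,0,0]
    - [0,0,0,0]

```text
time: 27.17
position: [0.5778, -0.3184, 0.1395]
orientation: [-0.001, 0.779, 0.627, 0.0]
force: [-0.1, 0.5, 0.1]
finger_gap: 0.0298
```

Run:
```python
from h import *
st(); im=r.get_image('wrist'); cv2.imwrite('pics/w6.png',im['color'])
for m in r.masks_of('wrist','short_tray'):
    v,u=np.nonzero(m['pixels']); w=np.array([world(im,a,b,.013)[:2] for a,b in zip(u,v)]); print(m['confidence'],m['bbox'],cv2.minAreaRect((w*1000).astype(np.float32)))
```

```text
t 27.17 pos [ 577.8 -318.4  139.5] jaw -12.4 j [ 0.25  0.76  0.41  1.51 -0.34  0.94  0.54] F [-0.1  0.5  0.1] gap 0.029785746489858374
0.95 [181.0, 136.9, 214.0, 116.3] ((545.509033203125, -313.5567321777344), (115.37159729003906, 202.73812866210938), 78.23534393310547)
```

View pics/w6.png

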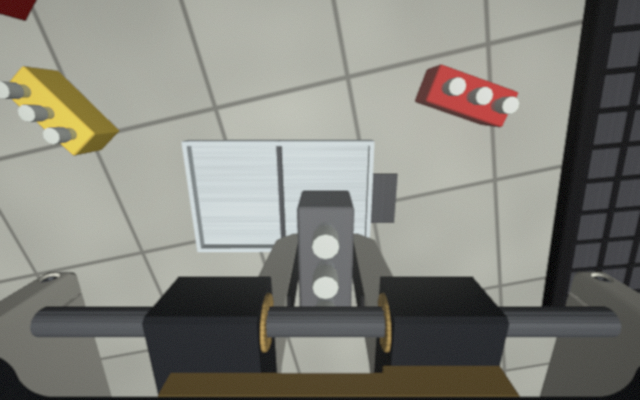

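The wrist view shows the block held square over the short tray's tab-end bay, with the tab at (384,198). The tray pose agrees. I lower it.

Call:
jog_arm:
  moves:
    - [-0.001,-0.002,-0.015,0]
    - [0,0,-0.03,0]
    - [0,0,-0.027,0]
    - [0,0,-0.018,0]
    - [0,0,-0.008,0]
    - [0,0,-0.004,0]
    - [0,0,0,0]
    - [0,0,0,0]
    - [0,0,0,0]

```text
time: 28.02
position: [0.5772, -0.3229, 0.0393]
orientation: [0.001, 0.78, 0.626, 0.0]
force: [-0.7, 0.1, -1.3]
finger_gap: 0.0301
```

Call:
jog_arm:
  moves:
    - [0,0,-0.001,0]
    - [0,0,-0.001,0]
    - [0,0,0,0]
    - [0,0,0,0]

```text
time: 28.35
position: [0.5763, -0.3222, 0.0359]
orientation: [0.0, 0.78, 0.626, 0.0]
force: [0.7, -0.6, -1.7]
finger_gap: 0.0298
```

Call:
jog_arm:
  moves:
    - [0,0,-0.001,0]
    - [0,0,0,0]
    - [0,0,-0.001,0]
    - [0,0,0,0]
    - [0,0,0,0]

```text
time: 28.77
position: [0.5764, -0.3223, 0.0338]
orientation: [0.0, 0.78, 0.626, 0.0]
force: [-0.9, -0.2, 1.2]
finger_gap: 0.0298
```

Call:
jog_arm:
  moves:
    - [0,0,0,0]
    - [0,0,0,0]
    - [0,0,0,0]
    - [0,0,0.01,0]
    - [0,0,0.025,0]
    - [0,0,0.035,0]
    - [0,0,0.035,0]
    - [0,0,0.01,0]
  fingers: 0.045

```text
time: 29.43
position: [0.5787, -0.3247, 0.1555]
orientation: [0.005, 0.78, 0.626, 0.002]
force: [0.2, -0.6, 0.7]
finger_gap: 0.0452
```

Call:
jog_arm:
  moves:
    - [-0.0025,0.01,0,0]
    - [-0.005,0.02,0,0]
    - [-0.0075,0.03,0,0]
    - [-0.0075,0.03,0,0]
    - [-0.0075,0.03,0,0]
    - [-0.0075,0.03,0,0]
    - [-0.0075,0.03,0,0]
    - [-0.0075,0.03,0,0]
    - [-0.0075,0.03,0,0]
    - [-0.0075,0.03,0,0]
    - [-0.0075,0.03,0,0]
    - [-0.0075,0.03,0,0]
    - [-0.0075,0.03,0,0]
    - [-0.0075,0.03,0,0]
    - [-0.0075,0.03,0,0]
    - [-0.005,0.02,0,0]
    - [-0.003,0.009,0,0]
    - [-0.001,0.003,0,0]
    - [0,0,0,0]
    - [0,0,0,0]
  fingers: 0.058

```text
time: 31.1
position: [0.4623, 0.1281, 0.1485]
orientation: [0.0, 0.781, 0.625, -0.0]
force: [-0.3, -0.0, 0.2]
finger_gap: 0.0579
```

Run:
```python
from h import *
st(); im=r.get_image('wrist'); P=cloud(im)
for z in (.02,.055): print(rect(P,(.462,.129),.035,z,.08))
im=r.get_image('top'); P=cloud(im); print('block',rect(P,(.577,-.322),.05,.03,.075))
```

```text
t 31.1 pos [462.3 128.1 148.5] jaw -12.7 j [-0.64  0.52  0.47  2.02 -0.36  0.69 -0.16] F [-0.3 -0.   0.2] gap 0.05789780505000028
(array([459.6, 130.3]), array([33.4, 33.3]), 73.2, 1335, np.float64(51.3))
(array([459.6, 130.7]), array([18. , 17.7]), -14.1, 418, np.float64(65.9))
block (array([ 576.8, -322. ]), array([71.3, 30.4]), 78.3, 336, np.float64(37.6))
```

Call:
jog_arm:
  moves:
    - [-0.0015,0.0015,-0.015,0]
    - [0,0,-0.03,0]
    - [0,0,-0.03,0]
    - [0,0,-0.023,0]
    - [0,0,-0.012,0]
    - [0,0,-0.005,0]
    - [0,0,0,0]
    - [0,0,0,0]

```text
time: 31.87
position: [0.4615, 0.1304, 0.0341]
orientation: [0.0, 0.781, 0.625, 0.0]
force: [-0.4, -0.8, 0.4]
finger_gap: 0.0577
```

Call:
jog_arm:
  moves:
    - [0,0,0,0]
    - [0,0,0,0]
    - [0,0,0,0]
    - [0,0,0,0]
    - [0,0,0,0]
    - [0,0,0,0]
  fingers: 0.0

```text
time: 32.37
position: [0.4611, 0.1315, 0.0342]
orientation: [0.0, 0.78, 0.626, 0.0]
force: [0.1, -0.1, 4.7]
finger_gap: 0.0334
```

Call:
jog_arm:
  moves:
    - [0,0,0.012,0]
    - [0,0,0.03,0]
    - [0,0,0.03,0]
    - [0,0,0.028,0]
    - [0.001,-0.01,0.01,0]
    - [0.0015,-0.02,0,0]
    - [0.0025,-0.03,0,0]
    - [0.0025,-0.03,0,0]
    - [0.0025,-0.03,0,0]
    - [0.0025,-0.03,0,0]
    - [0.0025,-0.03,0,0]
    - [0.0025,-0.03,0,0]
    - [0.0025,-0.03,0,0]
    - [0.0025,-0.03,0,0]
    - [0.0025,-0.03,0,0]
    - [0.002,-0.03,0,0]
    - [0.002,-0.03,0,0]
    - [0.002,-0.03,0,0]
    - [0.001,-0.02,0,0]
    - [0,-0.013,0,0]

```text
time: 34.03
position: [0.4912, -0.2954, 0.1428]
orientation: [0.0, 0.781, 0.624, -0.001]
force: [-0.9, -0.1, -0.3]
finger_gap: 0.0336
```

Call:
jog_arm:
  moves:
    - [0,-0.008,0,0]
    - [0,-0.002,0,0]
    - [0,0,0,0]
    - [0,0,0,0]
    - [0,0,0,0]

```text
time: 34.45
position: [0.4932, -0.2998, 0.1435]
orientation: [-0.001, 0.779, 0.627, 0.0]
force: [0.7, 0.5, -0.9]
finger_gap: 0.0331
```

Call:
jog_arm:
  moves:
    - [0,-0.001,-0.015,0]
    - [0,0,-0.03,0]
    - [0,0,-0.027,0]
    - [0,0,-0.018,0]
    - [0,0,-0.008,0]
    - [0,0,-0.004,0]
    - [0,0,0,0]
    - [0,0,0,0]
    - [0,0,0,0]

```text
time: 35.2
position: [0.4937, -0.3032, 0.043]
orientation: [0.001, 0.78, 0.626, 0.0]
force: [-0.8, -1.2, -0.1]
finger_gap: 0.0333
```

Call:
jog_arm:
  moves:
    - [0,0,-0.001,0]
    - [0,0,-0.001,0]
    - [0,0,0,0]
    - [0,0,0,0]

```text
time: 35.53
position: [0.4929, -0.3027, 0.0399]
orientation: [0.0, 0.78, 0.626, 0.0]
force: [-0.7, 0.5, -0.2]
finger_gap: 0.0338
```

Call:
jog_arm:
  moves:
    - [0,0,-0.001,0]
    - [0,0,0,0]
    - [0,0,-0.001,0]
    - [0,0,0,0]
    - [0,0,0,0]

```text
time: 35.95
position: [0.4928, -0.3028, 0.0382]
orientation: [0.0, 0.78, 0.626, 0.0]
force: [-1.3, 1.2, 5.2]
finger_gap: 0.0337
```

Contact. I release, rise and move clear.

Call:
jog_arm:
  moves:
    - [0,0,0,0]
    - [0,0,0,0]
    - [0,0,0,0]
    - [0,0,0.01,0]
    - [0,0,0.025,0]
    - [0,0,0.035,0]
    - [0,0,0.035,0]
    - [0,0,0.03,0]
    - [0,0.02,0.03,0]
    - [0,0.03,0.02,0]
    - [0,0.03,0,0]
    - [0,0.03,0,0]
    - [0,0.03,0,0]
    - [0,0.03,0,0]
    - [0,0.03,0,0]
    - [0,0.02,0,0]
    - [0,0,0,0]
    - [0,0,0,0]
  fingers: 0.05

```text
time: 37.45
position: [0.4929, -0.0818, 0.2231]
orientation: [0.0, 0.779, 0.627, 0.0]
force: [1.2, -0.8, -0.4]
finger_gap: 0.0501
```

Run:
```python
from h import *
st()
for n in ['top','scene']:
    im=r.get_image(n); P=cloud(im); print(n)
    for k,a in dict(mailer=((.459,.304),.06,.034,.06),jar=((.545,.304),.05,.055,.08),botA=((.631,.301),.04,.056,.09),block=((.577,-.322),.05,.03,.075),botB=((.493,-.302),.04,.056,.09),timer=((.565,.142),.05,.015,.05),beaker=((.59,.007),.05,.05,.09),counter=((.692,.142),.05,.015,.06)).items():
        try: print(k,*rect(P,*a), *(rect(cloud(dict(np.load(n+'0.npz'))),*a)[:1] if k in('timer','beaker','counter') else ()))
        except Exception as e: print(k,'no data')
    c=im['color']
    c=c[100:310,150:490] if n=='top' else c[110:350,80:560]
    cv2.imwrite(f'pics/{n}_end.png',cv2.resize(c,None,fx=1.66 if n=='scene' else 2.3,fy=1.66 if n=='scene' else 2.3,interpolation=cv2.INTER_CUBIC))
```

```text
t 37.45 pos [492.9 -81.8 223.1] jaw -12.4 j [-0.22  0.43  0.48  1.88 -0.25  0.89  0.17] F [ 1.2 -0.8 -0.4] gap 0.0500759846977005
top
mailer [459.5 305.5] [84.8 28.4] 87.7 385 43.7
jar [545. 305.] [52.2 52. ] 5.1 387 65.7
botA [631.2 300.1] [26.3 25.3] -65.3 72 66.3
block [ 576.8 -321.8] [70.8 30.5] 77.9 338 37.5
botB [ 493.3 -301.3] [27.4 18.4] 66.6 61 65.9
timer [561.8 142.2] [63.9 49.8] 75.2 482 21.5 [561.9 142.3]
beaker [578.6   8. ] [57.8 57.8] 46.3 137 65.8 [579.2   8.1]
counter [691.2 147.1] [59.4 47.2] 58.3 302 27.8 [691.2 147.1]
scene
mailer [457.8 304.2] [84.7 30.9] 88.7 429 44.0
jar [544.7 304.1] [53.8 53.7] -57.7 460 66.3
botA [632.  298.7] [23.6 18.5] 31.0 127 65.6
block [ 577.2 -323. ] [71.7 32.6] 81.5 722 39.0
botB [ 496.  -303.8] [24.3 17.4] -66.1 123 65.1
timer [561.  140.5] [64.5 53.1] 72.9 606 22.7 [561.2 140.8]
beaker [577.4   7.4] [60.7 58.7] -29.1 562 61.5 [577.5   7.2]
counter [691.7 145.4] [59.5 45.4] 56.3 637 28.0 [692.3 145. ]
```

View pics/top_end.png

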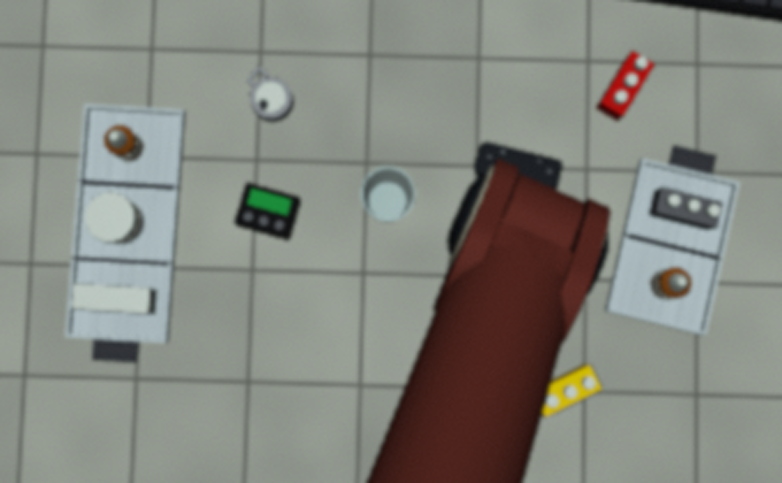

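View pics/scene_end.png

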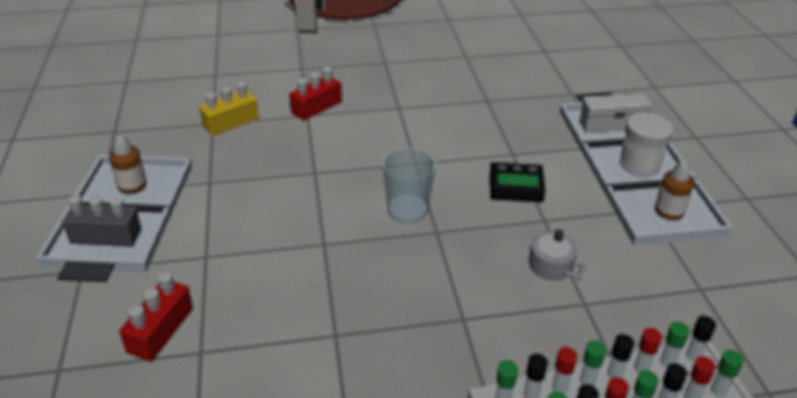

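Both end views show all five items upright in their bays: the mailer at the tab end, then the jar and a bottle on the left, and the block at the tab end with a bottle on the right. The bystanders haven't moved, and the arm is touching nothing.

```bash
python3 -c "
from h import *
print(r.finish_job())"
```

```text
the job is handed in; nothing more can be done
None
```

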